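# Batch-mark the specimen cases in the ratchet press

### The job

Stand all the white specimen cases side by side in the bed of the press, long ways across it, and pump the trigger until the ratchet jaw clamps them tight against the fixed jaw. Swing the die lever down to its stop to mark the clamped batch and let it come back up, then press the release so that the jaw runs fully open. Finally stand all the cases upright in the white tray, without knocking over the two small bottles at the press's sides.

Things in the scene. Friction and masses are not known exactly. Their poses are not given: they have to be found in the camera images.
- press: fixed bench press, grey base plate 125 x 360 mm. x points across it away from the robot, y along it to the fixed jaw; origin on the table under the bed's middle. Fixed jaw's face at y = 67 mm (top 50 mm above table); open ratchet jaw's rubber pad face at y = -67 mm (top 51 mm); ratchet housing at y -124 to -196 mm (top 70 mm). A steel die bar moved by the lever lies behind the bed, 47 mm out, top 48 mm
- bed (a point): middle of the bed's floor, 20 mm above the table; axes as the press. The bed is 134 mm long between the open jaws; two low rails, 36.5 mm either side of its centre line, tops 31 mm above the table, keep the cases across it
- jaw (a joint): advance of the ratchet jaw, m: 0 fully open to 0.095. Each full trigger stroke gains one 10 mm tooth, and the jaw is then held (at 0.009, 0.019, ... 0.089); a stroke that stops short of the last tenth gains nothing. A spring of 3 to 5 N draws the jaw fully open, within 1 s, while the release is held down
- pad (a joint): how far the jaw's sprung rubber pad is pressed back into the jaw, m: 0 free to 0.014 (1.6 N, plus 0.4 N per mm). Clamped tight is over 0.005; two, three or four cases squeezed on the right tooth give 0.011, 0.009 or 0.007, and a further stroke is blocked before its end
- trigger (a joint): black paddle trigger on the ratchet housing, pointing to the robot side, rad: 0 up (at rest) to 0.42 pressed down to its stop; springs back up. Takes 3 N rising to 6 N at the roll, up to 9 N when squeezing the cases
- trigger_roll (a point): centre of the round roll (18 mm thick, 46 mm wide along the press's y) at the trigger's free end, where it is pressed; at (-77, -140, 101) mm in the press's frame at rest. It swings about an axis along the press's y through (-12, -140, 82) mm and comes down 28 mm in a full stroke
- release (a joint): grey round release button on top of the housing, pressed straight down, m: 0 to 0.007, springs back; about 6 N fully down. It must be pressed past 0.005 and held while the jaw runs back
- release_top (a point): middle of the top of the release button (26 mm across), at (8, -180, 91) mm in the press's frame
- lever (a joint): sprung die lever at the fixed-jaw end, rad: 0 up (at rest) to 0.55 at its lower stop; springs back by itself. Takes 4 N rising to 8 N on the knob
- lever_knob (a point): centre of the black ball (30 mm across) at the free end of the lever, at (-58, 147, 95) mm in the press's frame at rest. The lever swings about an axis along the press's y through (50, 147, 56) mm, 115 mm from the ball, so the ball comes down 62 mm in a full swing, to 33 mm above the table, and at most 7 mm towards the robot on the way
- tray: open white tray, loose, 104 x 220 mm (long side along its y), 30 mm high, walls and floor 4 mm; origin under its middle
- bottle1: small glass bottle with a blue cap, 52 mm across, 100 mm high, standing to the right of the press; origin under its middle
- bottle3: the same, standing to the left of the press
- case1_mid (a point): white specimen case, 90 g, weighted low: body 64 mm long (its x) x 28 mm thick (its y) x 34 mm high, with a grip tab 30 mm (x) x 14 mm (y) in the middle of its top, 34 to 64 mm above its underside. This point is half-way up, 32 mm above the underside; z up. Stands on the table at the start; may be absent (None)
- case2_mid (a point): same as case1
- case3_mid (a point): same as case1
- case4_mid (a point): same as case1
Mind the look-alikes: they are no part of the job. What is shaped like the part that bears case1_mid but orange is not meant. What is shaped like the part that bears case4_mid but yellow is not meant.

How it is judged:
By the outcome, as a careful person would: the job done as asked, in the order asked, and still so for the second after the job is handed in, with the robot touching nothing.
Of case1, case2, case3, case4 only 2 to 4 are there at a start; the rules pass over those that are not, and their reading is None.
At some moment in a run one of case1, case2, case3, case4, tray may be knocked a few centimetres aside while the robot is not near it.
It also fails if it takes over 210 s, if anything falls off the work surface, if the arm or the gripper's body presses on something with over 40 N, if the wrist force passes 120 N, or if a joint passes its speed limit or range.

### The arm

A 6-joint arm with a two-finger parallel gripper is mounted at the origin on the work surface. World frame = base frame: x ahead of the robot, y to its left, z up, the work surface at z = 0. Lengths are in mm, angles in rad, forces in N, time in s.
With the tool pointing down it reaches from about 300 to 750 mm from the base axis. Payload 8.5 kg.
Tool frame: the origin (TCP) lies on the centre line of the jaws, within the pads' length; the fingertips stand 8 mm ahead of it and the grasp point (between the pads) lies 11 mm behind it (env.tip_extent is the distance from the TCP to the fingertips, in mm); z points along the fingers, y is the line along which they close (so a half turn about z gives the same grasp; the last joint's range is limited). The gripper opens to 88 mm and grips with 3 to 60 N. Pads are 18 mm wide; open, the fingers measure 123 mm over their backs; the gripper's body (75 mm by 187 mm) begins 45 mm behind the grasp point.
Start: joints at [-1.483, 0.381, 1.297, -0, 1.464, -0.215], TCP at [164.001, -524.961, 246.748] pointing down, gripper open.
Joint ranges: [-3.11, 3.11], [-0.89, 2.33], [0.22, 2.48], [-1.42, 4.56], [0.17, 2.85], [-2.88, 2.88]. Speed limits (rad/s): [2.39, 2.39, 3.14, 3.14, 3.14, 3.14].

### API

Orientations are given as [roll, pitch, yaw] about the fixed x, y, z axes, in that order (R = Rz(yaw) Ry(pitch) Rx(roll)).
In Python, from rig import readout, grab_frame, workorder, models, env gives the robot as it stands.
- The arm moves only by the tool move_arm, never from a script. Its argument "increments" is a list that holds one entry, the list of rows, each a list of 5 numbers: the closure in counts, from 0 (fully open) to 255 (shut), then the shift along the tool's x, y, z in mm, then the turn about the tool's z in rad. In form: [[[grip, tx, ty, tz, roll], ...]]. A call has exactly 10 rows; each row is the pose to reach, as a shift and turn from the pose commanded when the call began, along the tool's axes at that moment; what a row does not reach only later rows make up. A row lasts 1/8 s, in which the tool goes at most 62.5 mm and 10.7 degrees, less where a joint would pass 70% of its speed; a pose out of reach is approached as far as the arm can. A call with a gripper value outside its range is refused whole. The fingers move at their own pace and stop on an object; the grip force is fixed at half the most. Time passes only in rows, so rows that repeat a pose let the fingers close, or fill a call up. It gives the time, the measured TCP pose, the force, the opening and the grip force at its end, in the units of the state.
- readout.state(): the state, without advancing time (a new reading comes with each control period).
- grab_frame(name): name is "scene" or "top"; returns a dict with "frame" (400x640x3 uint8, red, green, blue), "fx", "fy", "cx", "cy" (pixels), "distortion" ([k1, k2, p1, p2, k3] as OpenCV has them; the pictures are not rectified), "camera_from_world" (4x4, takes a point from world to camera coordinates). Camera axes: x right, y down, z forward; pixel columns grow to the right and rows downward; lengths in mm; the calibration is good to about 2 mm. A picture is of the moment at which its call begins. There is no depth.
- workorder.close_job(): hands the job in; it is judged then, once.
Trained networks look in a picture, given as the dict that the camera call returned (one of the last four; its "shot" number tells which), for a name from the list of things; names that differ only in an ending like _2 or _b are one class to them, and where a whole thing is asked for, a point or a joint stands for the part that bears it (a point fixed in the world has none). Each returns a list of dicts, best first, with "p" (0 to 1); they miss things now and then, are a little off and sometimes report something else, mostly with a low value. They report only what shows in the picture. A call takes as long as a camera call. They do not tell look-alikes from the thing itself.
- models.spot_in(name, picture): "point" ([x, y, z] in mm, in world coordinates, good to about 4 mm: the middle of the surface that is visible of it).
- models.spot_point(name, picture): "point" ([x, y, z] in mm, in world coordinates, good to about 4 mm: a listed point, or the origin of a listed thing).
The state is a dict: "clock": time; "joint_positions": joint angles; "dq": joint speeds; "joint_efforts": joint torques, N m; "eef_pos": TCP position; "orientation": TCP orientation; "force": force on the tool from outside, world axes, zero at the start; "wrist_torque": the same for the moment, N m; "grip_width": finger opening in mm; "gripper_force": force on a finger pad.
Only numpy, scipy, OpenCV 4.12 (cv2) and the standard library are available. Lean on these libraries where they do the work, as an engineer would, in place of code of your own. Each camera call takes 0.05 s, during which the arm holds its last target. There are 200 camera calls.

## Working session

There is one attempt and no reset: what is moved stays moved. The work goes in short steps, Python scripts to look and compute and a tool call to move; the robot and the scene stay as the last step left them, time stands still between calls to the robot, and variables do not carry over. Pictures are saved under pics/ and viewed, at most 14 in all, crops included, and the job is handed in when it is done.

Besides the shell and the picture viewer there is one more tool, called after "Request:" in YAML: its name, and indented under it one key for each argument. move_arm: Moves the arm, as the interface text tells. Its arguments: {"type":"object","properties":{"increments":{"type":"array"}},"required":["increments"]}

```bash
mkdir -p pics
cat > h.py <<'E'
import numpy as np, cv2, json
from rig import readout, grab_frame, workorder, models, env
from scipy.spatial.transform import Rotation as R
def shot(n,fn=None):
    f=grab_frame(n)
    if fn: cv2.imwrite('pics/'+fn,cv2.cvtColor(f['frame'],cv2.COLOR_RGB2BGR))
    return f
def proj(f,P):
    P=np.atleast_2d(P).astype(float);T=np.array(f['camera_from_world'])
    K=np.array([[f['fx'],0,f['cx']],[0,f['fy'],f['cy']],[0,0,1]])
    return cv2.projectPoints(P,cv2.Rodrigues(T[:3,:3])[0],T[:3,3],K,np.array(f['distortion'],float))[0][:,0]
def ray(f,uv,z):
    T=np.array(f['camera_from_world']);K=np.array([[f['fx'],0,f['cx']],[0,f['fy'],f['cy']],[0,0,1]])
    d=cv2.undistortPoints(np.array([[uv]],float),K,np.array(f['distortion'],float))[0,0]
    c=-T[:3,:3].T@T[:3,3];d=T[:3,:3].T@np.array([d[0],d[1],1]);return c+d*(z-c[2])/d[2]
def st():
    s=readout.state();return s
E
python3 - <<'E'
from h import *
print(st())
s=shot('scene','s1.png');t=shot('top','t1.png')
for n in ['press','bed','trigger_roll','release_top','lever_knob','tray','bottle1','bottle3','case1_mid']:
    for nm,f in(('s',s),('t',t)):
        print(n,nm,[(np.round(d['point']).tolist(),round(d['p'],2)) for d in models.spot_point(n,f)])
E
```

```text
{'clock': 0.0, 'joint_positions': array([-1.48329384e+00,  3.81172369e-01,  1.29826413e+00, -9.58303988e-06,
        1.46360551e+00, -2.15310103e-01]), 'dq': array([-1.26053965e-03, -2.10829863e-04, -3.38410720e-04,  1.81545131e-04,
        4.44523547e-05, -3.80404247e-04]), 'joint_efforts': array([ 4.69561419e-04, -4.37928593e+01, -2.24552035e+01,  7.13755656e-02,
        3.52612871e-02, -1.14494082e-04]), 'eef_pos': array([ 163.9787207 , -524.69625671,  246.1493198 ]), 'orientation': array([-3.14017473e+00, -3.00347544e-04,  3.02813410e-01]), 'force': array([-0.58180711, -0.07658871,  0.21837622]), 'wrist_torque': array([-0.05151496, -0.02687934,  0.0059372 ]), 'gripper_force': 0.0, 'grip_width': 88.3574885557191}
press s [([655.0, 71.0, -1.0], 0.98)]
press t [([654.0, 72.0, 0.0], 0.74)]
bed s [([651.0, 71.0, 19.0], 0.57)]
bed t [([654.0, 73.0, 19.0], 0.69)]
trigger_roll s [([591.0, -73.0, 98.0], 0.83), ([448.0, 357.0, 31.0], 0.61)]
trigger_roll t [([590.0, -74.0, 101.0], 0.63)]
release_top s []
release_top t [([680.0, -106.0, 90.0], 0.67), ([580.0, 213.0, 97.0], 0.55), ([606.0, -319.0, 2.0], 0.41)]
lever_knob s [([581.0, 211.0, 98.0], 0.84), ([651.0, 71.0, 19.0], 0.34)]
lever_knob t [([449.0, 353.0, 34.0], 0.74), ([582.0, 210.0, 95.0], 0.54), ([653.0, 73.0, 20.0], 0.26)]
tray s [([476.0, -261.0, -0.0], 0.62), ([582.0, 216.0, 95.0], 0.38)]
tray t [([477.0, -268.0, 1.0], 0.65)]
bottle1 s [([610.0, -317.0, 0.0], 0.83), ([594.0, 380.0, -2.0], 0.67)]
bottle1 t [([609.0, -321.0, 0.0], 0.76), ([594.0, 380.0, 0.0], 0.67)]
bottle3 s [([610.0, -317.0, 0.0], 0.83), ([594.0, 380.0, -2.0], 0.67)]
bottle3 t [([609.0, -321.0, 0.0], 0.76), ([594.0, 380.0, 0.0], 0.67)]
case1_mid s [([436.0, 27.0, 32.0], 0.68), ([484.0, -60.0, 31.0], 0.66), ([657.0, 70.0, -4.0], 0.15)]
case1_mid t [([435.0, 32.0, 31.0], 0.54)]
```

View pics/s1.png

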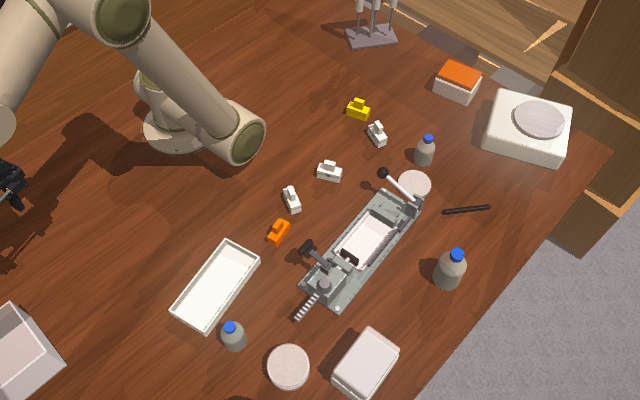

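View pics/t1.png

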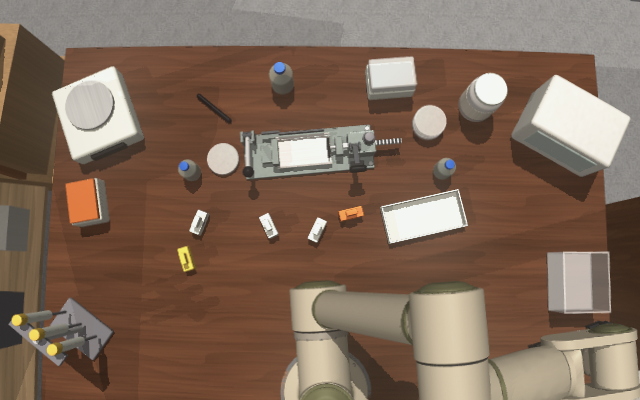

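Scene picture: three white cases at about (292,199), (330,171) and (377,133). The orange look-alike is at (278,231) and the yellow one at (358,109). In the top picture the same whites are at (317,231), (268,226) and (199,222), with orange at (351,213) and yellow at (185,259). The tray is the shallow one at scene (215,286).

Next I confirm the cases in one enlarged crop and fit their poses.

```bash
cat >> h.py <<'E'
from scipy.optimize import minimize
def box(x0,x1,y0,y1,z0,z1): return np.array([[x,y,z] for x in(x0,x1) for y in(y0,y1) for z in(z0,z1)],float)
CASE=[box(-32,32,-14,14,0,34),box(-15,15,-7,7,30,64)]
TRAY=[box(-52,52,-110,110,0,30)]
def wmask(f):
    h=cv2.cvtColor(f['frame'],cv2.COLOR_RGB2HSV); return ((h[...,1]<70)&(h[...,2]>70)).astype(np.uint8)
def sil(f,parts,p,z0=0):
    m=np.zeros(f['frame'].shape[:2],np.uint8)
    Rm=R.from_euler('z',p[2]).as_matrix()
    for b in parts:
        q=proj(f,b@Rm.T+[p[0],p[1],z0]); cv2.fillConvexPoly(m,cv2.convexHull((q*16).round().astype(np.int32)),1,shift=4)
    return m
def fit(fs,parts,x,y,ths=np.arange(0,3.1,.26),z0=0,mask=wmask,r=60):
    W=[]
    for f in fs:
        u=proj(f,[x,y,20+z0])[0]; roi=np.zeros(f['frame'].shape[:2],np.uint8); cv2.circle(roi,tuple(int(v) for v in u),r,1,-1)
        m=mask(f)*roi; n,l,s,c=cv2.connectedComponentsWithStats(m)
        best=max(range(1,n),key=lambda i:s[i,4]-20*np.hypot(*(c[i]-u))) if n>1 else 0
        W.append((l==best).astype(np.uint8))
    def cost(p):
        c=0
        for f,w in zip(fs,W):
            s=sil(f,parts,p,z0); c+=1-(s&w).sum()/max((s|w).sum(),1)
        return c/len(fs)
    out=[]
    for t in ths:
        o=minimize(cost,[x,y,t],method='Nelder-Mead',options=dict(initial_simplex=[[x,y,t],[x+8,y,t],[x,y+8,t],[x,y,t+.2]],maxiter=120)); out.append((o.fun,*o.x))
    out.sort(); return np.round(out[0],3)
E
python3 - <<'E'
from h import *
s=shot('scene');t=shot('top')
for n,a,b in(('A',(292,199),(317,231)),('B',(330,171),(268,226)),('C',(377,133),(199,222))):
    p=ray(s,a,25);q=ray(t,b,25);print(n,p.round(),q.round())
    for fs in([s],[t],[s,t]): print(fit(fs,CASE,*((p+q)/2)[:2],r=25))
print('tray',fit([s,t],TRAY,476,-264,ths=[0,.25,-.25],r=75),fit([t],TRAY,476,-264,ths=[0,.25,-.25],r=75))
a=cv2.resize(s['frame'][90:250,250:410],None,fx=3,fy=3,interpolation=2);b=cv2.resize(t['frame'][190:280,160:370],None,fx=2,fy=2,interpolation=2)
c=np.zeros((480,800,3),np.uint8);c[:,:480]=a;b=cv2.resize(t['frame'][190:290,160:370],(320,152));c[:152,480:]=b
cv2.imwrite('pics/c1.png',c[...,::-1])
# press fit from points
P=[];Q=[]
for n,l in(('press',(0,0,0)),('bed',(0,0,20)),('trigger_roll',(-77,-140,101)),('release_top',(8,-180,91)),('lever_knob',(-58,147,95))):
    for f in(s,t):
        for d in models.spot_point(n,f):
            e=np.array(d['point'])
            th=.097;g=np.array([653,72,0])+R.from_euler('z',th).apply(l)
            if np.linalg.norm(e-g)<25: P.append(l);Q.append(e);print(n,(e-g).round(1))
P=np.array(P,float);Q=np.array(Q)
pm,qm=P.mean(0),Q.mean(0);H=(P-pm)[:,:2],(Q-qm)[:,:2]
th=np.arctan2((H[0][:,0]*H[1][:,1]-H[0][:,1]*H[1][:,0]).sum(),(H[0]*H[1]).sum());print('press',th,qm-R.from_euler('z',th).apply(pm))
E
```

```text
A [439.  29.  25.] [432.  30.  25.]
[ 8.50000e-02  4.35221e+02  3.09500e+01 -4.70000e-01]
[3.60000e-02 4.35138e+02 3.14890e+01 2.69800e+00]
[ 6.8000e-02  4.3513e+02  3.1506e+01 -4.4300e-01]
B [448. 164.  25.] [443. 164.  25.]
[1.11000e-01 4.45091e+02 1.62190e+02 3.60500e+00]
[7.40000e-02 4.44985e+02 1.63005e+02 4.24000e-01]
[9.80000e-02 4.44197e+02 1.62726e+02 3.61800e+00]
C [452. 355.  25.] [451. 354.  25.]
[1.02000e-01 4.50124e+02 3.57083e+02 2.68500e+00]
[ 8.9000e-02  4.5156e+02  3.5481e+02 -3.7200e-01]
[9.50000e-02 4.51676e+02 3.55837e+02 2.70800e+00]
tray [ 1.80000e-02  4.77100e+02 -2.61592e+02  2.41000e-01] [ 1.40000e-02  4.76237e+02 -2.61439e+02  2.34000e-01]
press [ 4.5 -2.1 -2.8]
press [ 2.6 -2.1  2. ]
bed [ 0.  0. -3.]
bed [4.8 0.5 1. ]
trigger_roll [ 0.4 -2.3 -2. ]
trigger_roll [ 1.2  1.5 -1.5]
release_top [ 1.1 -1.   3.2]
lever_knob [-3.3 -0.1 -3.1]
lever_knob [ 1.8 -0.6 -0.3]
press 0.09924796163654706 [654.39584004  71.37148954  -0.72222222]
```

View pics/c1.png

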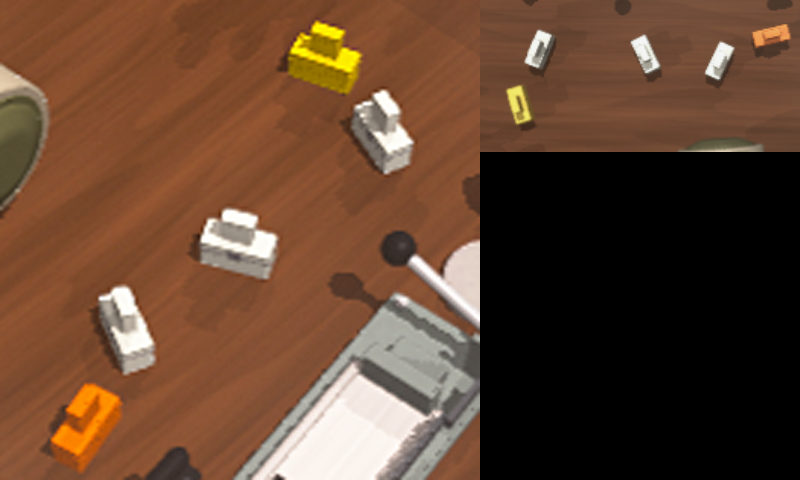

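White cases A, B and C are confirmed, and orange and yellow are ruled out. The fits agree between both cameras. Next I write a small planner that prints the tool-axis shifts.

```bash
cat >> h.py <<'E'
PR=np.array([654.2,71.5,0.099])
def pw(x,y,P=None):
    P=PR if P is None else P
    c,s=np.cos(P[2]),np.sin(P[2]); return P[0]+c*x-s*y,P[1]+s*x+c*y
def cur():
    s=st(); return [*s['eef_pos'],s['orientation'][2]]
def plan(*calls,start=None):
    """each call: list of (x,y,z,psi); prints shifts in tool axes from the pose at the call's begin"""
    p=start or cur()
    for c in calls:
        Rm=np.array([[np.cos(p[3]),np.sin(p[3]),0],[np.sin(p[3]),-np.cos(p[3]),0],[0,0,-1]])
        for w in c:
            d=Rm.T@(np.array(w[:3])-p[:3]); r=-((w[3]-p[3]+np.pi)%(2*np.pi)-np.pi)
            print([round(float(v),1) for v in d]+[round(float(r),3)],end=' ')
        print(); p=list(c[-1])
E
python3 - <<'E'
from h import *
plan([(435,31.5,140,1.128)],[(435,31.5,45,1.128),(435,31.5,170,1.128)])
E
```

```text
[424.6, -450.4, 106.8, -0.825] 
[0.0, 0.0, 95.0, -0.0] [0.0, 0.0, -30.0, -0.0]
```

Request:
move_arm:
  increments:
    - [[60,212,-225,0,-0.4],[60,425,-450,0,-0.825],[60,425,-450,50,-0.825],[60,425,-450,107,-0.825],[60,425,-450,107,-0.825],[60,425,-450,107,-0.825],[60,425,-450,107,-0.825],[60,425,-450,107,-0.825],[60,425,-450,107,-0.825],[60,425,-450,107,-0.825]]

```text
clock: 2.85
eef_pos: [433.8, 28.1, 140.9]
orientation: [3.14, -0.0, 1.128]
force: [0.9, -0.9, -0.5]
grip_width: 68.0
gripper_force: 0.0
```

Run:
```python
from h import *
print(cur(),st()['force'])
s=shot('scene','s2.png')
print(fit([s],CASE,435,31.5,r=25),fit([s],CASE,445,163,r=25))
print([d['point'] for d in models.spot_point('case1_mid',s)])
plan([(435,31.5,45,1.128)])
```

```text
[np.float64(433.82163101373254), np.float64(28.119998975759), np.float64(140.905356557799), np.float64(1.127880876197059)] [ 0.9318339  -0.93100178 -0.47761892]
[ 1.20000e-01  4.35327e+02  3.18620e+01 -4.46000e-01] [1.09000e-01 4.44603e+02 1.61780e+02 4.61000e-01]
[[484.9, -59.8, 32.6], [436.2, 26.8, 33.8]]
[1.3, 0.9, 95.0, 0.007]
```

Request:
move_arm:
  increments:
    - [[60,0,0,50,0],[60,0,0,85,0],[60,0,0,95,0],[60,0,0,95,0],[255,0,0,95,0],[255,0,0,95,0],[255,0,0,95,0],[255,0,0,95,0],[255,0,0,92,0],[255,0,0,70,0]]

```text
clock: 4.2
eef_pos: [432.3, 26.3, 70.7]
orientation: [-3.139, 0.001, 1.128]
force: [1.5, -0.1, -1.2]
grip_width: 29.8
gripper_force: 30.0
```

Run:
```python
from h import *
s=st();print(cur(),s['force'],s['grip_width'],s['gripper_force'])
x,y=pw(0,51)
a=(435,31.5,70,1.128)
u=pw(0,0)
plan([(435,31.5,180,1.128),(x,y,150,1.67)],[(x,y,80,1.67),(x,y,67,1.67)],[(x,y,150,1.67)],start=a)
```

```text
[np.float64(432.28750578728574), np.float64(26.268173974678145), np.float64(70.7189326830494), np.float64(1.1277217578497136)] [ 1.45866444 -0.08468341 -1.20163729] 29.78153372128095 29.98001958243549
[0.0, 0.0, -110.0, -0.0] [173.8, 154.6, -80.0, -0.542] 
[0.0, 0.0, 70.0, -0.0] [0.0, 0.0, 83.0, -0.0] 
[0.0, 0.0, -83.0, -0.0]
```

Run:
```python
from h import *
print(np.round(cur(),2),np.round(st()['dq'],3))
for i in range(3):
    s=shot('scene','s3.png' if i==2 else None);print(np.round(cur(),2), np.round(st()['joint_positions'],4),st()['clock'])
    for d in models.spot_point('case1_mid',s): print(np.round(d['point']),round(d['p'],2))
```

```text
[432.29  26.27  70.72   1.13] [ 0.    -0.363 -0.203 -0.     0.541  0.001]
[433.58  26.11  73.36   1.13] [-0.2138  0.4166  1.8595 -0.      0.8635  0.229 ] 4.25
[485. -60.  34.] 0.71
[656.  72.  -4.] 0.35
[433.3   26.11  71.5    1.13] [-0.2139  0.4198  1.8621  0.      0.8579  0.229 ] 4.35
[486. -60.  34.] 0.89
[432.72  26.21  70.65   1.13] [-0.214   0.4213  1.8632  0.      0.8576  0.229 ] 4.45
[484. -58.  34.] 0.95
```

The first move's path slightly exceeded the ten-row cap, so the grip sits about 6 mm off along the tool x axis. It is still a good hold, and I'll allow for it when placing.

Run:
```python
from h import *
x,y=pw(0,45)
plan([(432.7,26.2,170,1.128),(x,y,150,1.67)],[(x,y,80,1.67),(x,y,67,1.67)],start=[432.7,26.2,70.3,1.128])
```

```text
[0.0, 0.0, -99.7, -0.0] [174.4, 157.5, -79.7, -0.542] 
[0.0, 0.0, 70.0, -0.0] [0.0, 0.0, 83.0, -0.0]
```

Request:
move_arm:
  increments:
    - [[255,0,0,-50,0],[255,0,0,-100,0],[255,44,39,-100,-0.13],[255,87,79,-100,-0.27],[255,131,118,-95,-0.4],[255,174,157.5,-85,-0.542],[255,174,157.5,-80,-0.542],[255,174,157.5,-80,-0.542],[255,174,157.5,-80,-0.542],[255,174,157.5,-80,-0.542]]

```text
clock: 5.75
eef_pos: [649.4, 115.5, 152.0]
orientation: [3.141, 0.0, 1.669]
force: [-0.3, 0.1, -1.0]
grip_width: 29.6
gripper_force: 30.0
```

Run:
```python
from h import *
print(np.round(cur(),2),[np.round(v,1) for v in pw(0,45)])
s=shot('scene');t=shot('top')
a=cv2.resize(s['frame'][150:320,290:460],None,fx=3,fy=3,interpolation=2)[:400,:400];a=cv2.resize(s['frame'][150:320,290:460],(400,400));b=cv2.resize(t['frame'][100:200,220:400],(400,222))
c=np.zeros((400,800,3),np.uint8);c[:,:400]=a;c[:222,400:]=b
# overlay expected bed rail/corners
cv2.imwrite('pics/c2.png',c[...,::-1])
```

```text
[649.44 115.47 151.98   1.67] [np.float64(649.8), np.float64(116.3)]
```

View pics/c2.png

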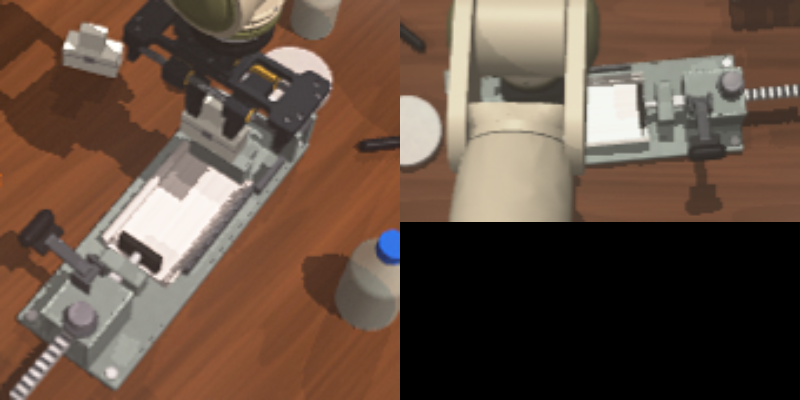

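The picture shows case A held level above the bed's fixed-jaw end, at (215,125) in the crop. Next I check the press pose by overlaying the bed outline on the unobstructed first pictures.

Run:
```python
from h import *
s=shot('scene');t=shot('top')
out=[]
for f,fn,(x0,y0,w,h) in((s,'s1.png',(290,180,140,140)),(t,'t1.png',(225,110,180,90))):
    im=cv2.imread('pics/'+fn);k=4 if fn[0]=='t' else 4
    c=cv2.resize(im[y0:y0+h,x0:x0+w],None,fx=k,fy=k,interpolation=cv2.INTER_CUBIC)
    def L(pts,col):
        P=[[*pw(a,b),z] for a,b,z in pts];q=((proj(f,P)-[x0,y0]+.5)*k).astype(int)
        cv2.polylines(c,[q],False,col,1)
    for sx in(-1,1):
        L([(36.5*sx,-67,31),(36.5*sx,67,31)],(0,255,0)); L([(62.5*sx,-196,8),(62.5*sx,160,8)],(255,0,0))
    L([(-36,67,50),(36,67,50)],(0,0,255));L([(-30,-67,51),(30,-67,51)],(0,0,255))
    for p in((-77,-140,110),(8,-180,91),(-58,147,110)):
        q=((proj(f,[*pw(*p[:2]),p[2]])[0]-[x0,y0]+.5)*k).astype(int);cv2.circle(c,tuple(q),4,(255,0,255),1)
    out.append(c)
cv2.imwrite('pics/o1.png',out[0]);cv2.imwrite('pics/o2.png',out[1])
```

```text
(no output)
```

View pics/o1.png

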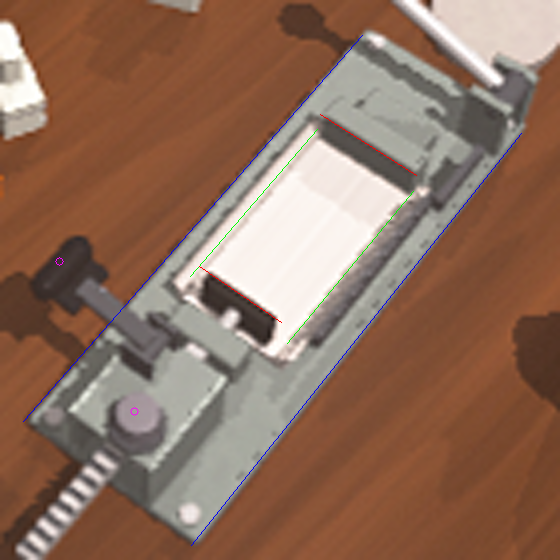

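View pics/o2.png

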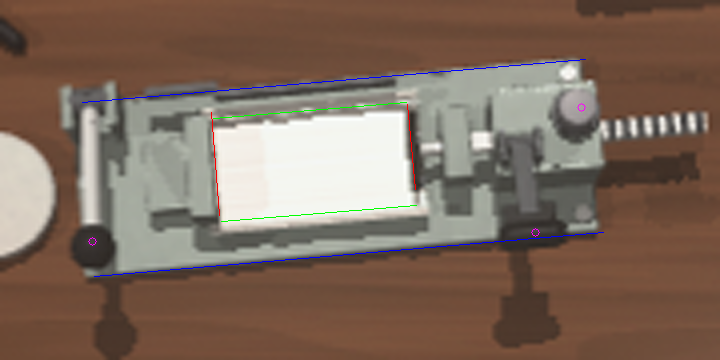

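The overlay matches the press in both views: rails, jaw faces, base edges, roll, button and knob all line up. Now I place A.

Request:
move_arm:
  increments:
    - [[255,0,0,45,0],[255,0,0,70,0],[255,0,0,80,0],[255,0,0,84,0],[255,0,0,84.5,0],[255,0,0,84.5,0],[90,0,0,84.5,0],[90,0,0,84.5,0],[90,0,0,84,0],[90,0,0,40,0]]

```text
clock: 7.2
eef_pos: [648.4, 115.8, 108.7]
orientation: [-3.135, -0.001, 1.67]
force: [0.6, 0.0, 0.3]
grip_width: 56.8
gripper_force: 0.0
```

Run:
```python
from h import *
print(np.round(cur(),2),st()['force'])
s=shot('scene')
print(fit([s],CASE,445,163,r=25),fit([s],CASE,451.5,355.5,r=25))
for d in models.spot_point('case1_mid',s): print(np.round(d['point']),round(d['p'],2))
x,y=pw(0,45)
c=[x,y,110,1.67]
plan([(x,y,160,1.67),(445,162.5,140,2.02)],[(445,162.5,45,2.02)],start=c)
```

```text
[648.41 115.77 108.67   1.67] [0.55473285 0.00743636 0.30186626]
[1.08000e-01 4.47018e+02 1.63048e+02 3.85000e-01] [6.78000e-01 4.70680e+02 3.52936e+02 2.64000e-01]
[652. 116.  54.] 0.89
[485. -62.  33.] 0.73
[0.0, 0.0, -50.0, -0.0] [66.3, -199.2, -30.0, -0.35] 
[0.0, 0.0, 95.0, -0.0]
```

Request:
move_arm:
  increments:
    - [[90,0,0,-30,0],[60,0,0,-50,0],[60,22,-66,-50,-0.11],[60,44,-133,-45,-0.22],[60,66,-199,-38,-0.336],[60,66,-199,-30,-0.336],[60,66,-199,-30,-0.336],[60,66,-199,-30,-0.336],[60,66,-199,-30,-0.336],[60,66,-199,-30,-0.336]]

```text
clock: 8.55
eef_pos: [446.0, 161.6, 141.0]
orientation: [3.141, 0.0, 2.005]
force: [-0.3, -1.2, -0.2]
grip_width: 67.3
gripper_force: 0.0
```

Run:
```python
from h import *
s=shot('scene','s4.png');print(np.round(cur(),2))
print(fit([s],CASE,445,163,r=25),fit([s],CASE,451.5,355.5,r=25))
print('bed',fit([s],CASE,*pw(0,51),z0=20,ths=[.1],r=25))
for d in models.spot_point('case1_mid',s): print(np.round(d['point']),round(d['p'],2))
```

```text
[445.82 161.68 141.04   2.01]
[1.09000e-01 4.44603e+02 1.61780e+02 4.61000e-01] [4.10000e-01 4.26610e+02 3.55793e+02 1.66000e-01]
bed [6.99000e-01 6.52833e+02 1.31210e+02 2.03000e-01]
[648. 117.  53.] 0.6
```

View pics/s4.png

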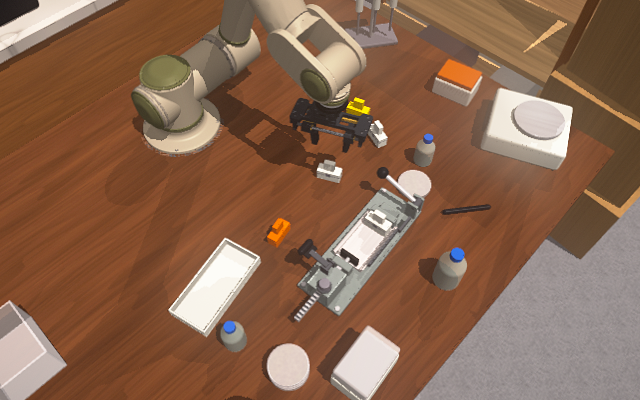

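The picture shows A standing in the bed at (377,222), with the gripper above B at (329,171). Now I pick B.

Request:
move_arm:
  increments:
    - [[60,0,0,50,0],[60,0,0,85,0],[60,0,0,95,0],[60,0,0,95,0],[255,0,0,95,0],[255,0,0,95,0],[255,0,0,95,0],[255,0,0,90,0],[255,0,0,40,0],[255,0,0,-10,0]]

```text
clock: 9.9
eef_pos: [444.9, 161.8, 152.6]
orientation: [-3.141, -0.0, 2.006]
force: [0.8, 0.3, -1.0]
grip_width: 30.0
gripper_force: 30.0
```

Run:
```python
from h import *
print(np.round(cur(),2),st()['grip_width'])
x,y=pw(0,19)
plan([(x,y,150,1.67)],start=[446,161.7,150,2.006])
```

```text
[444.94 161.8  152.56   2.01] 29.9694391607309
[-151.6, 157.0, 0.0, 0.336]
```

Request:
move_arm:
  increments:
    - [[255,-38,39,-10,0.08],[255,-76,78,-10,0.17],[255,-114,118,-10,0.25],[255,-152,157,-5,0.336],[255,-152,157,0,0.336],[255,-152,157,0,0.336],[255,-152,157,0,0.336],[255,-152,157,0,0.336],[255,-152,157,0,0.336],[255,-152,157,0,0.336]]

```text
clock: 11.15
eef_pos: [651.6, 90.3, 151.3]
orientation: [3.141, 0.0, 1.67]
force: [-0.4, -0.2, -0.9]
grip_width: 29.9
gripper_force: 30.0
```

Run:
```python
from h import *
s=shot('scene');print(np.round(cur(),2),np.round(pw(0,19),1))
print('A bed',fit([s],[CASE[1]],*pw(0,50),z0=20,ths=[.1],r=25))
for d in models.spot_point('case1_mid',s): print(np.round(d['point']),round(d['p'],2))
```

```text
[651.67  90.26 151.2    1.67] [652.3  90.4]
A bed [8.85000e-01 6.62042e+02 1.00105e+02 3.27000e-01]
[656.  72.  -3.] 0.74
[484. -59.  32.] 0.73
[650. 117.  53.] 0.68
```

A's position in the bed is uncertain by a few mm, so I set B down 5 mm further from it.

Request:
move_arm:
  increments:
    - [[255,-5,0,45,0],[255,-5,0,70,0],[255,-5,0,80,0],[255,-5,0,84,0],[255,-5,0,84.5,0],[255,-5,0,84.5,0],[90,-5,0,84.5,0],[90,-5,0,84.5,0],[90,-5,0,84,0],[90,-5,0,40,0]]

```text
clock: 12.5
eef_pos: [650.9, 85.2, 108.5]
orientation: [-3.135, -0.001, 1.67]
force: [0.1, -0.0, 0.6]
grip_width: 57.0
gripper_force: 0.0
```

Run:
```python
from h import *
print(np.round(cur(),2),st()['force'])
t=shot('top');print(fit([t],CASE,451.5,355.5,r=25))
x,y=pw(0,14)
plan([(x,y,170,1.67),(451.5,355.5,140,1.17)],start=[x,y,110,1.67])
```

```text
[650.89  85.2  108.48   1.67] [ 0.12573658 -0.00189806  0.58634884]
[  0.677 422.603 368.447   2.714]
[0.0, 0.0, -60.0, -0.0] [288.7, -173.6, -30.0, 0.5]
```

Request:
move_arm:
  increments:
    - [[60,0,0,-50,0],[60,20,-12,-70,0.05],[60,70,-42,-70,0.12],[60,120,-72,-70,0.2],[60,170,-102,-70,0.3],[60,220,-132,-60,0.4],[60,265,-160,-45,0.5],[60,289,-174,-30,0.5],[60,289,-174,-30,0.5],[60,289,-174,-30,0.5]]

```text
clock: 13.8
eef_pos: [451.4, 355.2, 141.6]
orientation: [3.141, -0.001, 1.169]
force: [-0.7, -0.8, -0.3]
grip_width: 67.3
gripper_force: 0.0
```

Run:
```python
from h import *
s=shot('scene','s5.png');t=shot('top');print(np.round(cur(),2))
print(fit([s],CASE,451.5,355.5,r=25),fit([t],CASE,451.5,355.5,r=25))
for f in(s,t):
  for d in models.spot_point('case1_mid',f): print(np.round(d['point']),round(d['p'],2))
c=np.zeros((600,800,3),np.uint8);c[:400,:400]=cv2.resize(s['frame'][190:270,330:410],(400,400),interpolation=2);c[:400,400:]=cv2.resize(s['frame'][80:180,330:430],(400,400),interpolation=2);c[400:]=cv2.resize(t['frame'][120:195,225:425],(800,200)[:2],interpolation=2)
cv2.imwrite('pics/c5.png',c[...,::-1])
```

```text
[451.61 354.83 141.67   1.17]
[1.04000e-01 4.50178e+02 3.57203e+02 2.68200e+00] [6.39000e-01 4.33322e+02 3.84863e+02 1.90000e-02]
[653. 118.  53.] 0.89
[482. -61.  32.] 0.64
[480. -61.  30.] 0.84
[650. 122.  54.] 0.78
```

View pics/c5.png

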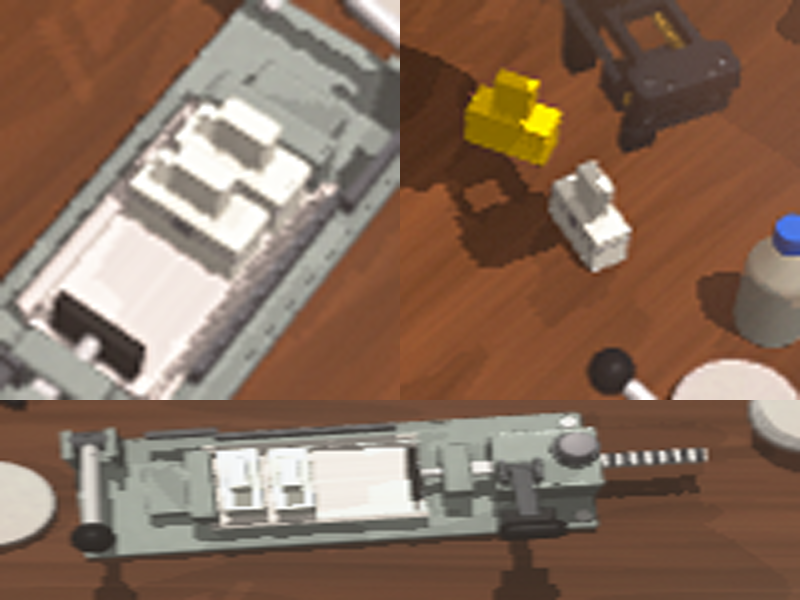

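The crop shows A and B upright and parallel in the bed with a small gap between them, and C (white) standing clear below the gripper. Now I pick C.

Request:
move_arm:
  increments:
    - [[60,1,0,50,0],[60,1,0,85,0],[60,1,0,95,0],[60,1,0,95,0],[255,1,0,95,0],[255,1,0,95,0],[255,1,0,95,0],[255,1,0,90,0],[255,1,0,40,0],[255,1,0,-30,0]]

```text
clock: 15.25
eef_pos: [450.3, 356.2, 164.3]
orientation: [-3.14, 0.002, 1.17]
force: [1.0, -0.4, -0.2]
grip_width: 29.6
gripper_force: 29.9
```

Run:
```python
from h import *
print(np.round(cur(),2),st()['grip_width'])
x,y=pw(0,-18)
plan([(x,y,150,1.67)],start=[451.7,355.7,170,1.17])
```

```text
[450.32 356.18 164.35   1.17] 29.625881824441876
[-198.5, 306.0, 20.0, -0.5]
```

Request:
move_arm:
  increments:
    - [[255,-15,24,-15,-0.03],[255,-48,73,-20,-0.1],[255,-80,123,-20,-0.2],[255,-112,173,-20,-0.3],[255,-144,222,-20,-0.4],[255,-176,272,-10,-0.5],[255,-198,306,5,-0.5],[255,-198.5,306,12.5,-0.5],[255,-198.5,306,12.5,-0.5],[255,-198.5,306,12.5,-0.5]]

```text
clock: 16.5
eef_pos: [654.8, 55.5, 151.9]
orientation: [3.141, -0.0, 1.671]
force: [-0.4, -0.6, -1.4]
grip_width: 30.2
gripper_force: 29.9
```

Run:
```python
from h import *
s=shot('scene');print(np.round(cur(),2),np.round(pw(0,-18),1))
```

```text
[654.92  55.47 152.03   1.67] [656.   53.6]
```

Request:
move_arm:
  increments:
    - [[255,-3,1,45,0],[255,-3,1,70,0],[255,-3,1,80,0],[255,-3,1,84,0],[255,-3,1,84.5,0],[255,-3,1,84.5,0],[90,-3,1,84.5,0],[90,-3,1,84.5,0],[90,-3,1,84,0],[90,-3,1,40,0]]

```text
clock: 17.8
eef_pos: [655.1, 51.5, 108.6]
orientation: [-3.135, -0.001, 1.67]
force: [1.1, -0.2, 0.1]
grip_width: 56.8
gripper_force: 0.0
```

Run:
```python
from h import *
print(np.round(cur(),2),st()['force'])
x,y=pw(0,-19.5);x2,y2=pw(-79,-140)
plan([(x,y,170,1.67),(x2,y2,150,1.67)],[(x2,y2,120,1.67)],start=[x,y,110,1.67])
```

```text
[655.05  51.51 108.64   1.67] [ 1.08655955 -0.18404769  0.1020777 ]
[0.0, 0.0, -60.0, -0.0] [-120.5, -79.0, -40.0, -0.0] 
[0.0, 0.0, 30.0, -0.0]
```

Request:
move_arm:
  increments:
    - [[255,0,0,-50,0],[255,-25,-20,-50,0],[255,-65,-45,-50,0],[255,-100,-65,-45,0],[255,-120.5,-79,-35,0],[255,-120.5,-79,-25,0],[255,-120.5,-79,-20,0],[255,-120.5,-79,-20,0],[255,-120.5,-79,-20,0],[255,-120.5,-79,-20,0]]

```text
clock: 19.05
eef_pos: [590.0, -76.0, 131.4]
orientation: [3.141, 0.0, 1.67]
force: [0.6, -0.1, -0.7]
grip_width: 0.6
gripper_force: 0.0
```

Run:
```python
from h import *
s=shot('scene');t=shot('top');print(np.round(cur(),2),np.round(pw(-79,-140),1),st()['grip_width'],st()['force'])
c=np.zeros((600,800,3),np.uint8);c[:,:600]=cv2.resize(s['frame'][180:300,280:400],(600,600),interpolation=2)
cv2.imwrite('pics/c6.png',c[...,::-1])
```

```text
[589.87 -76.16 131.29   1.67] [589.4 -75.6] 0.11699101949997763 [ 0.07935226 -0.74049254 -0.65103056]
```

View pics/c6.png

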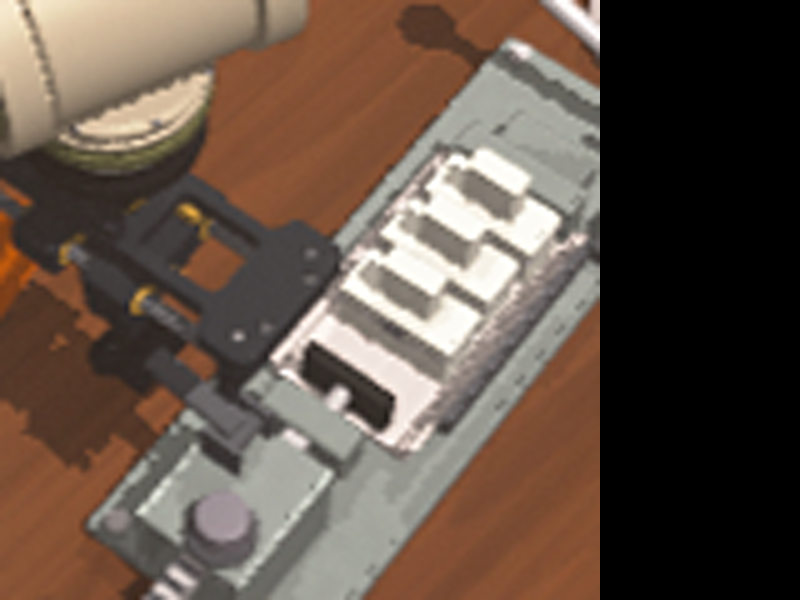

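All three cases stand upright in the bed, and the closed fingers are above the roll. I make the first stroke and stop at the bottom to read it.

Request:
move_arm:
  increments:
    - [[255,0,0,12,0],[255,0,0,20,0],[255,0,0,30,0],[255,0,0,38,0],[255,0,0,42,0],[255,0,0,43,0],[255,0,0,43,0],[255,0,0,43,0],[255,0,0,43,0],[255,0,0,43,0]]

```text
clock: 20.4
eef_pos: [588.7, -76.4, 89.9]
orientation: [-3.14, 0.001, 1.67]
force: [-12.2, 0.7, 23.1]
grip_width: 0.1
gripper_force: 11.9
```

```bash
cat >> h.py <<'E'
def jaw(f,base='s1.png'):
    """press-y of pad face top: darkest black strip along the bed's line at z~40, x in [-10,10]"""
    g=cv2.cvtColor(f['frame'],cv2.COLOR_RGB2GRAY).astype(float);ys=np.arange(-110,70,1.)
    v=[np.mean([cv2.getRectSubPix(f['frame'][...,1].copy(),(1,1),tuple(map(float,q)))[0,0] for q in proj(f,[[*pw(x,y),46] for x in(-20,-16,16,20)])]) for y in ys]
    return ys,np.array(v)
E
python3 - <<'E'
from h import *
print(np.round(cur(),2),np.round(st()['force'],1))
s=shot('scene');ys,v=jaw(s);print([int(a) for a in v][20:120:2])
E
```

```text
[588.73 -76.41  89.91   1.67] [-12.2   0.7  23.1]
[165, 163, 164, 164, 166, 165, 188, 203, 144, 76, 53, 47, 44, 46, 50, 55, 55, 60, 123, 211, 229, 213, 165, 127, 121, 121, 116, 114, 118, 166, 230, 249, 248, 232, 210, 197, 191, 189, 184, 185, 201, 234, 251, 234, 203, 185, 185, 205, 235, 251]
```

Request:
move_arm:
  increments:
    - [[255,0,0,-20,0],[255,0,0,-33,0],[255,0,0,-33,0],[255,0,0,-33,0],[255,0,0,-22,0],[255,0,0,-12,0],[255,0,0,-4,0],[255,0,0,-0.5,0],[255,0,0,-0.5,0],[255,0,0,-0.5,0]]

```text
clock: 21.7
eef_pos: [588.7, -76.4, 89.9]
orientation: [-3.14, 0.0, 1.67]
force: [-11.9, 0.3, 22.1]
grip_width: 0.5
gripper_force: 11.4
```

Request:
move_arm:
  increments:
    - [[255,0,0,-20,0],[255,0,0,-33,0],[255,0,0,-33,0],[255,0,0,-33,0],[255,0,0,-22,0],[255,0,0,-12,0],[255,0,0,-4,0],[255,0,0,0,0],[255,0,0,0,0],[255,0,0,0,0]]

```text
clock: 22.95
eef_pos: [588.7, -76.3, 89.9]
orientation: [-3.14, 0.0, 1.67]
force: [-11.3, 0.5, 22.6]
grip_width: 0.6
gripper_force: 11.4
```

Run:
```python
from h import *
print(np.round(cur(),2),np.round(st()['force'],1))
s=shot('scene');ys,v=jaw(s);print([int(a) for a in v][20:140:2])
```

```text
[588.69 -76.34  89.92   1.67] [-11.3   0.5  22.6]
[95, 95, 93, 89, 85, 77, 85, 122, 151, 163, 165, 163, 165, 163, 162, 160, 176, 174, 120, 68, 54, 50, 45, 46, 50, 55, 57, 58, 74, 153, 232, 250, 249, 232, 210, 197, 190, 188, 184, 184, 200, 233, 250, 233, 202, 184, 185, 205, 235, 251, 248, 235, 205, 188, 187, 185, 183, 181, 187, 219]
```

Request:
move_arm:
  increments:
    - [[255,0,0,-20,0],[255,0,0,-33,0],[255,0,0,-33,0],[255,0,0,-33,0],[255,0,0,-22,0],[255,0,0,-12,0],[255,0,0,-4,0],[255,0,0,0,0],[255,0,0,0,0],[255,0,0,0,0]]

```text
clock: 24.25
eef_pos: [588.6, -76.4, 89.9]
orientation: [-3.14, 0.0, 1.67]
force: [-12.0, 0.6, 22.8]
grip_width: 0.7
gripper_force: 11.6
```

Request:
move_arm:
  increments:
    - [[255,0,0,-20,0],[255,0,0,-33,0],[255,0,0,-33,0],[255,0,0,-33,0],[255,0,0,-22,0],[255,0,0,-12,0],[255,0,0,-4,0],[255,0,0,0,0],[255,0,0,0,0],[255,0,0,0,0]]

```text
clock: 25.5
eef_pos: [588.5, -76.4, 89.9]
orientation: [-3.139, 0.0, 1.67]
force: [-12.3, -0.6, 23.0]
grip_width: 0.2
gripper_force: 11.6
```

Run:
```python
from h import *
print(np.round(cur(),2),np.round(st()['force'],1))
s=shot('scene');ys,v=jaw(s);print([int(a) for a in v][20:170:2])
```

```text
[588.55 -76.4   89.92   1.67] [-12.3  -0.6  23. ]
[124, 138, 217, 238, 237, 235, 235, 236, 236, 231, 180, 120, 96, 83, 79, 76, 85, 123, 154, 165, 166, 165, 166, 163, 159, 162, 177, 140, 83, 62, 54, 51, 47, 45, 50, 56, 56, 57, 93, 185, 246, 251, 250, 231, 205, 197, 192, 190, 185, 181, 207, 243, 243, 239, 242, 246, 247, 234, 205, 189, 186, 184, 183, 182, 186, 225, 242, 234, 243, 249, 250, 246, 227, 202, 192]
```

Request:
move_arm:
  increments:
    - [[255,0,0,-20,0],[255,0,0,-33,0],[255,0,0,-33,0],[255,0,0,-33,0],[255,0,0,-22,0],[255,0,0,-12,0],[255,0,0,-4,0],[255,0,0,0,0],[255,0,0,0,0],[255,0,0,0,0]]

```text
clock: 26.8
eef_pos: [588.4, -76.4, 89.9]
orientation: [-3.139, 0.0, 1.67]
force: [-13.6, -0.4, 24.0]
grip_width: 0.2
gripper_force: 11.8
```

Run:
```python
from h import *
print(np.round(cur(),2),np.round(st()['force'],1))
s=shot('scene');ys,v=jaw(s);print([int(a) for a in v][20:170:2])
```

```text
[588.4  -76.41  89.93   1.67] [-13.6  -0.4  24. ]
[124, 141, 220, 238, 238, 236, 236, 235, 235, 234, 236, 234, 236, 233, 214, 165, 119, 94, 86, 81, 77, 88, 127, 157, 163, 160, 159, 158, 158, 162, 154, 106, 61, 44, 48, 55, 56, 56, 80, 167, 242, 251, 250, 231, 206, 198, 191, 189, 185, 181, 204, 241, 243, 237, 243, 247, 248, 237, 209, 190, 185, 183, 182, 181, 183, 218, 241, 235, 241, 248, 250, 247, 228, 202, 192]
```

The sixth stroke went full. The pad face stayed put while the dark rubber's visible depth shrank by about 8 mm, so the batch is clamped. Now I lift off and go to the lever.

Run:
```python
from h import *
x,y=pw(-79,-140);x2,y2=pw(-61,147)
plan([(x2,y2,130,1.67)],start=[x,y,87,1.67])
```

```text
[287.0, 18.1, -43.0, -0.0]
```

Request:
move_arm:
  increments:
    - [[255,0,0,-40,0],[255,0,0,-70,0],[255,55,4,-70,0],[255,110,8,-70,0],[255,165,11,-70,0],[255,220,14,-70,0],[255,270,18,-60,0],[255,287,18,-43,0],[255,287,18,-43,0],[255,287,18,-43,0]]

```text
clock: 28.1
eef_pos: [579.7, 209.7, 131.5]
orientation: [-3.141, 0.0, 1.668]
force: [0.1, -0.0, 1.1]
grip_width: 0.4
gripper_force: 0.0
```

Run:
```python
from h import *
s=shot('scene');t=shot('top');print(np.round(cur(),2),np.round(pw(-61,147),1),np.round(st()['force'],1))
for f in(s,t):
  for d in models.spot_point('lever_knob',f): print(np.round(d['point']),round(d['p'],2))
c=np.zeros((600,800,3),np.uint8);c[:400]=cv2.resize(s['frame'][170:300,280:440],(800,400),interpolation=2)[:400];c[400:]=cv2.resize(t['frame'][120:195,225:425],(800,200),interpolation=2)
c[:400]=0;c[:400,:492]=cv2.resize(s['frame'][170:300,280:440],(492,400),interpolation=2)
cv2.imwrite('pics/c7.png',c[...,::-1])
```

```text
[579.83 209.64 132.04   1.67] [579.  211.8] [ 0.2 -0.2  0.7]
[581. 213.  96.] 0.78
[651. 124.  52.] 0.72
```

View pics/c7.png

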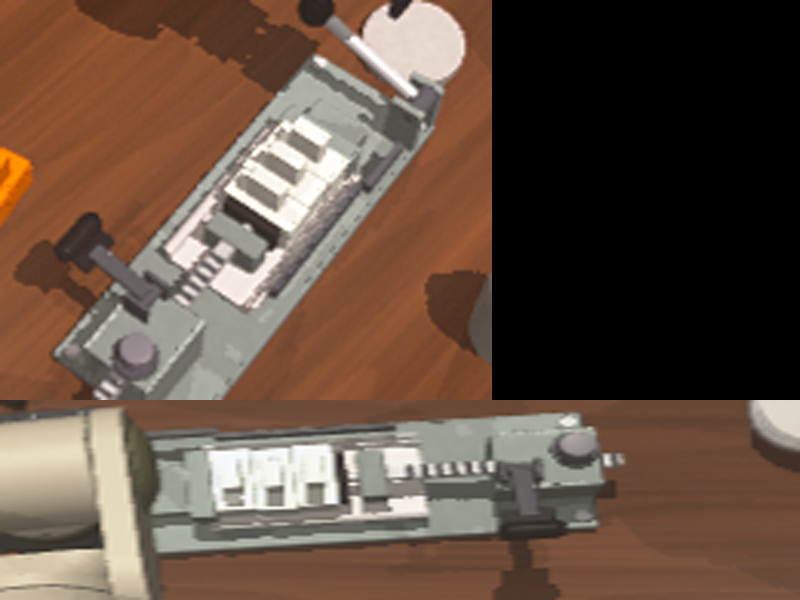

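The crop shows the three cases clamped with no gaps against the fixed jaw and the jaw advanced. Now I press the lever down.

Request:
move_arm:
  increments:
    - [[255,2,0,12,0],[255,2,0,25,0],[255,2,0,38,0],[255,2,0,50,0],[255,2,0,60,0],[255,2,0,68,0],[255,2,0,74,0],[255,2,0,77,0],[255,2,0,77,0],[255,2,0,77,0]]

```text
clock: 29.55
eef_pos: [578.0, 213.1, 55.8]
orientation: [-3.14, 0.0, 1.67]
force: [-10.1, -0.7, 20.2]
grip_width: 0.6
gripper_force: 9.9
```

Run:
```python
from h import *
print(np.round(cur(),2),np.round(st()['force'],1))
s=shot('scene');print(np.round(cur(),2),np.round(st()['force'],1))
for d in models.spot_point('lever_knob',s): print(np.round(d['point']),round(d['p'],2))
```

```text
[578.02 213.13  55.81   1.67] [-10.1  -0.7  20.2]
[578.01 213.12  55.83   1.67] [-10.7  -2.5  20.5]
[573. 212.  33.] 0.57
[653. 124.  55.] 0.48
```

The lever is at its stop: the fingertips are at 48 mm with 20 N on them. I raise slowly so that it returns, then go to the release.

Run:
```python
from h import *
x,y=pw(-61,148);x2,y2=pw(8,-180)
plan([(x2,y2,112,1.67)],start=[579.0,212.3,140,1.67])
```

```text
[-327.6, 68.8, 28.0, -0.0]
```

Request:
move_arm:
  increments:
    - [[255,0,0,-12,0],[255,0,0,-24,0],[255,0,0,-36,0],[255,0,0,-48,0],[255,0,0,-60,0],[255,0,0,-72,0],[255,0,0,-87,0],[255,0,0,-87,0],[255,0,0,-87,0],[255,0,0,-87,0]]

```text
clock: 30.9
eef_pos: [578.8, 213.0, 141.0]
orientation: [-3.14, 0.0, 1.67]
force: [0.6, 0.2, 0.3]
grip_width: 0.3
gripper_force: 0.0
```

Request:
move_arm:
  increments:
    - [[255,-50,10,-25,0],[255,-105,22,-25,0],[255,-160,34,-25,0],[255,-215,45,-25,0],[255,-270,57,-15,0],[255,-310,65,5,0],[255,-328,69,28,0],[255,-328,69,28,0],[255,-328,69,28,0],[255,-328,69,28,0]]

```text
clock: 32.15
eef_pos: [680.4, -105.0, 114.8]
orientation: [3.14, 0.001, 1.671]
force: [0.1, 0.1, -0.2]
grip_width: 0.3
gripper_force: 0.0
```

Run:
```python
from h import *
s=shot('scene');print(np.round(cur(),2),np.round(pw(8,-180),1),np.round(st()['force'],1))
for d in models.spot_point('lever_knob',s): print(np.round(d['point']),round(d['p'],2))
```

```text
[ 680.39 -105.24  114.71    1.67] [ 680.  -106.8] [ 0.3 -0.3  0.5]
[580. 213.  95.] 0.62
```

Request:
move_arm:
  increments:
    - [[255,-1,0,10,0],[255,-1,0,15,0],[255,-1,0,19,0],[255,-1,0,22,0],[255,-1,0,23,0],[255,-1,0,23,0],[255,-1,0,23,0],[255,-1,0,23,0],[255,-1,0,23,0],[255,-1,0,23,0]]

```text
clock: 33.5
eef_pos: [680.2, -107.4, 92.2]
orientation: [3.141, 0.0, 1.67]
force: [-5.3, 2.2, 11.6]
grip_width: 0.7
gripper_force: 5.8
```

Request:
move_arm:
  increments:
    - [[255,0,0,0,0],[255,0,0,0,0],[255,0,0,0,0],[255,0,0,0,0],[255,0,0,0,0],[255,0,0,0,0],[255,0,0,0,0],[255,0,0,0,0],[255,0,0,0,0],[255,0,0,0,0]]

```text
clock: 34.75
eef_pos: [680.2, -107.5, 92.1]
orientation: [3.141, 0.0, 1.67]
force: [-5.4, 3.0, 11.9]
grip_width: 0.6
gripper_force: 5.8
```

Run:
```python
from h import *
s=shot('scene','s8.png');print(np.round(cur(),2),np.round(st()['force'],1))
c=cv2.resize(s['frame'][180:320,290:450],(640,560),interpolation=2);cv2.imwrite('pics/c8.png',c[...,::-1])
```

```text
[ 680.18 -107.45   92.13    1.67] [-5.3  1.7 12.3]
```

View pics/c8.png

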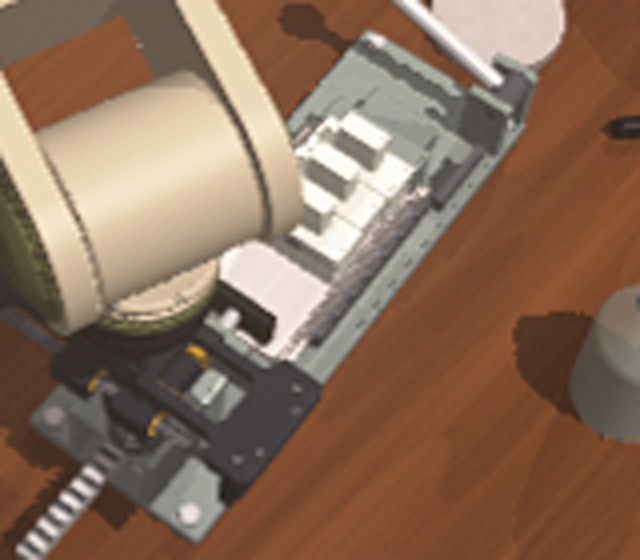

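The jaw is back at its open position and the cases stay upright against the fixed jaw. I go to the nearest case, at press y of about -3.

Run:
```python
from h import *
x,y=pw(0,-3)
plan([(x,y,140,1.67)],start=[680.2,-106.8,89,1.67])
```

```text
[177.0, -8.2, -51.0, -0.0]
```

Request:
move_arm:
  increments:
    - [[255,0,0,-30,0],[120,0,0,-70,0],[60,45,-2,-70,0],[60,95,-4,-70,0],[60,140,-6,-65,0],[60,177,-8,-55,0],[60,177,-8,-51,0],[60,177,-8,-51,0],[60,177,-8,-51,0],[60,177,-8,-51,0]]

```text
clock: 36.05
eef_pos: [655.1, 66.9, 141.8]
orientation: [3.141, 0.0, 1.669]
force: [-0.4, -0.4, -0.1]
grip_width: 67.6
gripper_force: 0.0
```

Run:
```python
from h import *
s=shot('scene');t=shot('top');print(np.round(cur(),2),np.round(pw(0,-3),1),np.round(st()['force'],1))
print('tray',fit([s],TRAY,477,-261.5,ths=[.24],r=75),fit([t],TRAY,477,-261.5,ths=[.24],r=75),fit([s,t],TRAY,477,-261.5,ths=[.24],r=75))
c=cv2.resize(s['frame'][170:290,310:430],(600,600),interpolation=2)
k=5
for yy in(53,25,-3):
    q=((proj(s,[[*pw(a,yy+b),84] for a,b in((-15,-7),(15,-7),(15,7),(-15,7))])-[310,170]+.5)*k).astype(int);cv2.polylines(c,[q],True,(255,0,0),1)
cv2.imwrite('pics/c9.png',c[...,::-1])
```

```text
[654.98  67.21 141.75   1.67] [654.5  68.5] [ 0.9 -0.2  0.2]
tray [ 1.70000e-02  4.77588e+02 -2.61177e+02  2.30000e-01] [ 1.60000e-02  4.76806e+02 -2.60563e+02  2.35000e-01] [ 1.90000e-02  4.76803e+02 -2.61489e+02  2.36000e-01]
```

View pics/c9.png

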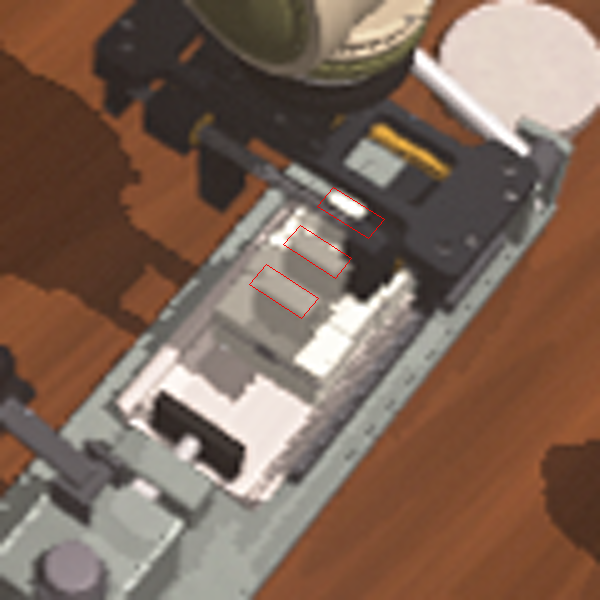

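The projected tab outlines fall on the tabs. Now I pick the case at y = -3.

Request:
move_arm:
  increments:
    - [[60,1,0,40,0],[60,1,0,65,0],[60,1,0,75,0],[60,1,0,75,0],[255,1,0,75,0],[255,1,0,75,0],[255,1,0,75,0],[255,1,0,72,0],[255,1,0,30,0],[255,1,0,-25,0]]

```text
clock: 37.4
eef_pos: [654.1, 68.8, 166.7]
orientation: [-3.138, -0.001, 1.67]
force: [0.8, 0.3, -0.9]
grip_width: 29.5
gripper_force: 30.0
```

```bash
cat >> h.py <<'E'
TR=np.array([477.0,-261.3,0.236]); TP=TR[2]+np.pi/2
E
python3 - <<'E'
from h import *
print(np.round(cur(),2),np.round(pw(0,-2),1),np.round(st()['grip_width'],1))
x,y=pw(0,-2);a,b=pw(0,-60,TR)
plan([(a,b,120,TP)],start=[654.5,68.5,165,1.67])
E
```

```text
[654.1   68.83 166.73   1.67] [654.4  69.5] 29.5
[-370.0, -201.1, 45.0, -0.137]
```

Request:
move_arm:
  increments:
    - [[255,-25,-14,-25,0],[255,-75,-41,-30,-0.02],[255,-125,-68,-30,-0.05],[255,-175,-95,-30,-0.08],[255,-225,-122,-30,-0.1],[255,-275,-149,-20,-0.137],[255,-325,-176,0,-0.137],[255,-370,-201,25,-0.137],[255,-370,-201,45,-0.137],[255,-370,-201,45,-0.137]]

```text
clock: 38.65
eef_pos: [490.5, -319.1, 120.5]
orientation: [-3.14, -0.003, 1.806]
force: [0.6, 0.4, 0.3]
grip_width: 30.1
gripper_force: 30.0
```

Run:
```python
from h import *
s=shot('scene');t=shot('top');print(np.round(cur(),2),np.round(pw(0,-60,TR),1))
print('tray',[(np.round(d['point']),round(d['p'],2)) for f in(s,t) for d in models.spot_point('tray',f)])
```

```text
[ 491.66 -319.    122.37    1.81] [ 491.  -319.6]
tray [(array([ 473., -260.,   -0.]), 0.56), (array([ 474., -263.,    1.]), 0.65)]
```

Request:
move_arm:
  increments:
    - [[255,0,0,40,0],[255,0,0,58,0],[255,0,0,67,0],[255,0,0,70,0],[255,0,0,70.5,0],[255,0,0,70.5,0],[90,0,0,70.5,0],[90,0,0,70.5,0],[90,0,0,70,0],[90,0,0,25,0]]

```text
clock: 40.1
eef_pos: [490.2, -318.3, 94.6]
orientation: [-3.138, -0.005, 1.807]
force: [1.1, -0.8, 0.7]
grip_width: 57.1
gripper_force: 0.0
```

Run:
```python
from h import *
print(np.round(cur(),2))
a,b=pw(0,-60,TR);x,y=pw(0,25)
plan([(x,y,140,1.67)],start=[a,b,95,TP])
```

```text
[ 490.22 -318.34   94.6     1.81]
[366.9, 253.5, -45.0, 0.137]
```

Request:
move_arm:
  increments:
    - [[60,10,7,-50,0],[60,50,34,-75,0.02],[60,98,68,-75,0.05],[60,146,101,-75,0.08],[60,194,134,-75,0.1],[60,242,167,-75,0.137],[60,290,200,-75,0.137],[60,335,231,-65,0.137],[60,367,253.5,-45,0.137],[60,367,253.5,-45,0.137]]

```text
clock: 41.35
eef_pos: [651.5, 99.3, 139.6]
orientation: [-3.139, -0.001, 1.673]
force: [-0.1, -0.0, -0.1]
grip_width: 67.2
gripper_force: 0.0
```

Run:
```python
from h import *
s=shot('scene');t=shot('top')
for i in range(3): shot('top')
print(np.round(cur(),2),np.round(pw(0,25),1),np.round(st()['dq'],3))
# white pixels expected: tabs of cases at 53,25
for d in models.spot_point('case1_mid',s): print(np.round(d['point']),round(d['p'],2))
```

```text
[652.03  95.61 142.43   1.67] [651.7  96.4] [-0.001 -0.002  0.001  0.001 -0.001  0.001]Traceback (most recent call last):
  File "<stdin>", line 6, in <module>
ValueError: only the last four pictures can be asked about
```

Run:
```python
from h import *
s=shot('scene');t=shot('top')
for f in(s,t):
  for d in models.spot_point('case1_mid',f): print(np.round(d['point']),round(d['p'],2))
c=np.zeros((560,800,3),np.uint8);c[:,:400]=cv2.resize(s['frame'][180:320,310:410],(400,560),interpolation=2);c[:400,400:]=cv2.resize(s['frame'][230:350,160:280],(400,400),interpolation=2)
cv2.imwrite('pics/c10.png',c[...,::-1])
```

```text
[484. -59.  32.] 0.91
[653. 120.  53.] 0.81
[483. -61.  33.] 0.56
[592. -71. 100.] 0.48
[657.  73.  17.] 0.4
```

View pics/c10.png

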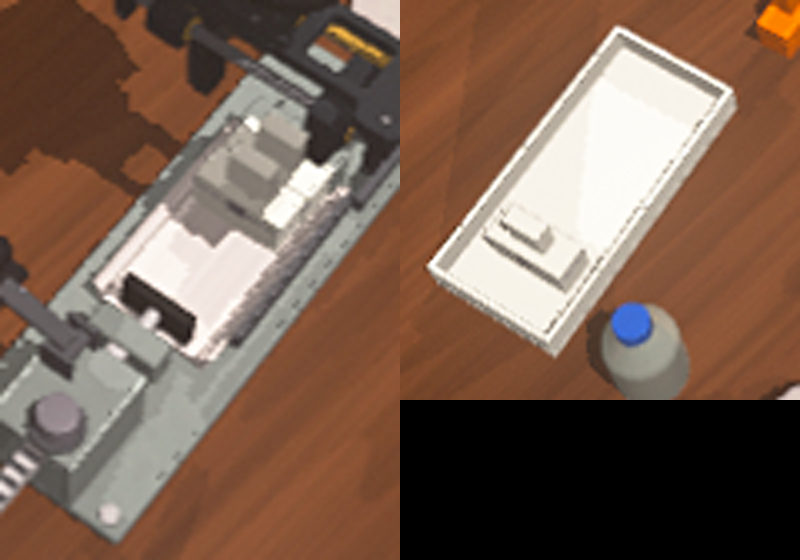

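The crop shows two cases left in the bed in line, and the first case upright in the tray. The next pick is at y = 25.

Request:
move_arm:
  increments:
    - [[60,1,0,40,0],[60,1,0,65,0],[60,1,0,75,0],[60,1,0,75,0],[255,1,0,75,0],[255,1,0,75,0],[255,1,0,75,0],[255,1,0,72,0],[255,1,0,30,0],[255,1,0,-30,0]]

```text
clock: 43.05
eef_pos: [651.1, 97.8, 171.5]
orientation: [-3.138, -0.001, 1.67]
force: [0.7, -0.3, -0.8]
grip_width: 29.5
gripper_force: 30.0
```

Run:
```python
from h import *
shot('top');print(np.round(cur(),2),np.round(st()['grip_width'],1))
a,b=pw(0,0,TR)
plan([(a,b,120,TP)],start=[651.7,96.6,170,1.67])
```

```text
[654.    97.93 181.74   1.67] 29.8
[-338.8, -209.3, 50.0, -0.137]
```

Request:
move_arm:
  increments:
    - [[255,-25,-15,-25,0],[255,-75,-46,-30,-0.02],[255,-125,-77,-30,-0.05],[255,-175,-108,-30,-0.08],[255,-225,-139,-25,-0.1],[255,-275,-170,0,-0.137],[255,-320,-198,25,-0.137],[255,-339,-209,45,-0.137],[255,-339,-209,50,-0.137],[255,-339,-209,50,-0.137]]

```text
clock: 44.35
eef_pos: [477.7, -259.5, 121.8]
orientation: [3.141, -0.0, 1.807]
force: [0.4, -0.7, -0.2]
grip_width: 29.8
gripper_force: 30.0
```

Run:
```python
from h import *
s=shot('scene');t=shot('top');print(np.round(cur(),2),np.round(pw(0,0,TR),1))
for f in (s,t): print('tray',[(np.round(d['point']),round(d['p'],2)) for d in models.spot_point('tray',f)])
```

```text
[ 478.08 -259.36  122.39    1.81] [ 477.  -261.3]
tray [(array([ 477., -262.,    2.]), 0.82)]
tray [(array([ 478., -264.,    6.]), 0.89)]
```

Request:
move_arm:
  increments:
    - [[255,0,0,40,0],[255,0,0,58,0],[255,0,0,67,0],[255,0,0,70,0],[255,0,0,70.5,0],[255,0,0,70.5,0],[90,0,0,70.5,0],[90,0,0,70.5,0],[90,0,0,70,0],[90,0,0,25,0]]

```text
clock: 45.8
eef_pos: [476.4, -259.3, 94.9]
orientation: [-3.138, -0.005, 1.807]
force: [1.0, -0.5, 0.4]
grip_width: 57.2
gripper_force: 0.0
```

Run:
```python
from h import *
print(np.round(cur(),2))
a,b=pw(0,0,TR);x,y=pw(0,52.5)
plan([(x,y,140,1.67)],start=[a,b+1.5,95,TP])
```

```text
[ 476.39 -259.3    94.88    1.81]
[332.7, 256.9, -45.0, 0.137]
```

Request:
move_arm:
  increments:
    - [[60,10,7,-50,0],[60,50,38,-75,0.02],[60,95,73,-75,0.05],[60,140,108,-75,0.08],[60,185,143,-75,0.1],[60,230,178,-75,0.137],[60,275,212,-75,0.137],[60,310,240,-65,0.137],[60,333,257,-45,0.137],[60,333,257,-45,0.137]]

```text
clock: 47.05
eef_pos: [648.9, 125.4, 139.6]
orientation: [-3.138, -0.0, 1.672]
force: [-0.4, -0.3, 1.1]
grip_width: 67.6
gripper_force: 0.0
```

Run:
```python
from h import *
for i in range(2): shot('top')
s=shot('scene');t=shot('top')
print(np.round(cur(),2),np.round(pw(0,52.5),1))
for f in(s,t):
  for d in models.spot_point('case1_mid',f): print(np.round(d['point']),round(d['p'],2))
```

```text
[649.47 122.7  142.51   1.67] [649.  123.7]
[651. 122.  52.] 0.9
[484. -61.  32.] 0.62
[483. -60.  31.] 0.66
```

Request:
move_arm:
  increments:
    - [[60,1,0,40,0],[60,1,0,65,0],[60,1,0,75,0],[60,1,0,75,0],[255,1,0,75,0],[255,1,0,75,0],[255,1,0,75,0],[255,1,0,72,0],[255,1,0,30,0],[255,1,0,-30,0]]

```text
clock: 48.6
eef_pos: [648.5, 124.7, 171.4]
orientation: [-3.138, -0.0, 1.67]
force: [1.2, -1.2, -0.6]
grip_width: 29.5
gripper_force: 30.0
```

Run:
```python
from h import *
shot('top');print(np.round(cur(),2),np.round(st()['grip_width'],1))
a,b=pw(0,60,TR)
plan([(a,b,120,TP)],start=[649.1,123.9,170,1.67])
```

```text
[651.42 124.88 181.74   1.67] 29.6
[-306.8, -217.6, 50.0, -0.137]
```

Request:
move_arm:
  increments:
    - [[255,-25,-18,-25,0],[255,-70,-50,-30,-0.02],[255,-115,-82,-30,-0.05],[255,-160,-114,-30,-0.08],[255,-205,-146,-25,-0.1],[255,-250,-178,0,-0.137],[255,-290,-206,25,-0.137],[255,-307,-217.5,45,-0.137],[255,-307,-217.5,50,-0.137],[255,-307,-217.5,50,-0.137]]

```text
clock: 49.9
eef_pos: [463.6, -201.7, 121.9]
orientation: [3.141, 0.0, 1.807]
force: [-0.1, -0.1, -1.1]
grip_width: 29.7
gripper_force: 30.0
```

Run:
```python
from h import *
s=shot('scene');t=shot('top');print(np.round(cur(),2),np.round(pw(0,60,TR),1))
for f in (s,t): print('tray',[(np.round(d['point']),round(d['p'],2)) for d in models.spot_point('tray',f)])
```

```text
[ 463.89 -201.59  122.31    1.81] [ 463. -203.]
tray [(array([ 476., -263.,   -1.]), 0.71)]
tray [(array([581., 212.,  95.]), 0.37)]
```

Request:
move_arm:
  increments:
    - [[255,0,0,40,0],[255,0,0,58,0],[255,0,0,67,0],[255,0,0,70,0],[255,0,0,70.5,0],[255,0,0,70.5,0],[90,0,0,70.5,0],[90,0,0,70.5,0],[90,0,0,70,0],[90,0,0,25,0]]

```text
clock: 51.35
eef_pos: [462.2, -201.6, 95.1]
orientation: [-3.138, -0.005, 1.807]
force: [0.7, 0.0, -0.3]
grip_width: 57.1
gripper_force: 0.0
```

Request:
move_arm:
  increments:
    - [[90,0,0,-50,0],[90,0,0,-100,0],[90,40,20,-120,0],[90,90,20,-120,0],[90,140,20,-120,0],[90,180,20,-120,0],[90,180,20,-120,0],[90,180,20,-120,0],[90,180,20,-120,0],[90,180,20,-120,0]]

```text
clock: 52.6
eef_pos: [440.7, -23.3, 216.5]
orientation: [-3.141, -0.0, 1.806]
force: [0.8, 0.2, 0.6]
grip_width: 57.0
gripper_force: 0.0
```

Run:
```python
from h import *
s=shot('scene','s11.png');print(np.round(cur(),2),st()['grip_width'],st()['clock'])
for n in('bottle1','lever_knob','trigger_roll'): print(n,[(np.round(d['point']),round(d['p'],2)) for d in models.spot_point(n,s)])
```

```text
[440.69 -23.17 216.48   1.81] 57.16479122983849 52.65
bottle1 [(array([594., 383.,  -0.]), 0.9), (array([ 611., -318.,   -0.]), 0.73)]
lever_knob [(array([583., 213.,  92.]), 0.86)]
trigger_roll [(array([592., -76., 100.]), 0.69), (array([ 680., -106.,   94.]), 0.3)]
```

View pics/s11.png

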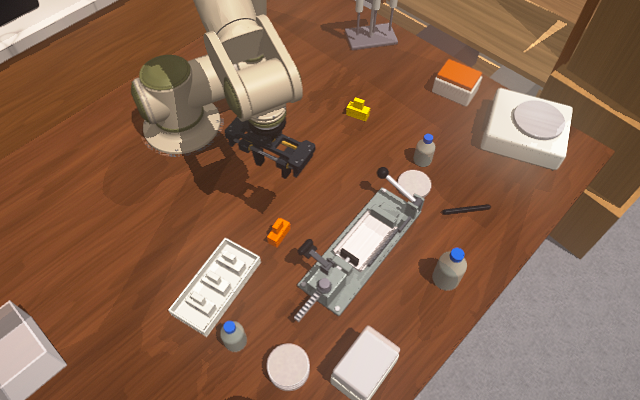

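The final picture shows all three cases upright in the tray at about (232,261), (215,280) and (200,300). The bed is empty with the jaw open, both bottles stand, and no other white case is in sight. I hand the job in.

```bash
python3 -c "
from rig import workorder
print(workorder.close_job())"
```

```text
the job is handed in; nothing more can be done
None
```

The three white cases present were clamped, marked, released and stood upright in the white tray, with both bottles still standing; I handed the job in at about 53 s, but no verdict came back.

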